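# Set out the date-coding kit in the layout grid

### The job

Set out the date-coding kit in the layout grid on the table, left and right as seen from the robot: the ink pad lies in the bay directly left of the upside-down jar lid, with the date stamp standing upright on the middle of the pad; the steel check weight stands in the bay directly right of the lid; and the tape measure lies in the bay directly right of the tape roll. Each thing stands flat on the table inside its bay, not on the bars, and all are let go. Leave the lid, the tape roll and the jars where they are.

Things in the scene. Friction and masses are not known exactly. Their poses are not given: they have to be found in the camera images.
- grid: Layout grid fixed on the table: grey plastic bars 8 mm high, 6 thick, no floor; 342 mm wide (y) by 230 deep (x). 2 rows of 3 bays, each 106 mm square inside. Origin mid-grid at table height; bay centres at x -56 (front row, nearer the robot) or +56 mm (back row), y +112 (left), 0 (middle), -112 mm (right). +x points away from the robot, +y to its left, yaw up to 0.2 rad.
- lid: Jar lid, black disc 69 mm across and 12 mm high lying upside down with its cream inside showing, loose in the middle bay of one row (front or back, varies) of the grid. Origin at the centre of its underside. Stays where it is.
- tape_roll: Roll of tan-brown packing tape, 100 mm across, 48 mm high, lying flat, loose in the middle bay of the other row of the grid. Origin at the centre of its underside. Stays where it is.
- ink_pad: Ink pad: flat dark metal tin with a lighter metal band round it and a grey felt top, 56 mm (x) by 72 mm (y) by 24 mm high, about 0.16 kg. Origin at the centre of its underside. Starts on the table beside the grid or in the right-hand bay of the grid's back row.
- stamp: Date stamp, upright, 80 mm tall: black foot 27 (x) by 46 mm (y), 20 mm high; red handle with a knob 26 mm across at 43 to 80 mm height, to be gripped there, its centre 1 mm to +y. Origin under the middle of its foot, at rest about 2 mm below the surface it stands on. Starts beside the grid or in its right-hand back bay (where the ink pad is not). 0.06 kg.
- measure: Yellow pocket tape measure lying on its side, 28 mm high. Its solid case is 54 mm along x (-25 to +29 mm), 59 mm along y (-33 to +26 mm) and 26 mm high; in all it looks 90 mm long along y. Origin under it, near the case's middle. Starts on the table beside the grid. About 0.14 kg.
- weight: Check weight of plain steel: upright cylinder 40 mm across and 40 mm high, with a neck and a knob 28 mm across above it, 63 mm high in all. Origin at the centre of its underside. Starts on the open table beside the grid. About 0.38 kg.
- jar_a: Bystander: sauce jar with a paper label, black lid, 70 mm across, 116 mm high, upright, left of the work. Origin at the centre of its underside.
- jar_b: Bystander: sauce jar without a label, black lid, 70 mm across, 116 mm high, upright, right front of the work. Origin at the centre of its underside.
Things that resemble listed ones, but are neither listed nor needed, are in the scene too. Of the things that look like the measure, take the one that is nearest to the robot's base at the start.

How it is judged:
At the end, for the whole second after the job is handed in: Pad and weight in the left and right bays of the lid's row, measure in the right bay of the roll's row: within 34 mm of bay centre each way, at table height (4 mm), level (0.08 rad). Stamp upright (0.1 rad) on the pad, 15 mm from its middle. Lid, roll within 20 mm of start. All released, at rest (((x of lid in the frame of grid below 0 m and x of ink_pad in the frame of grid between -0.09 and -0.022 m) or (x of lid in the frame of grid above 0 m and x of ink_pad in the frame of grid between 0.022 and 0.09 m)) and y of ink_pad in the frame of grid between 0.078 and 0.146 m and height (world z) of ink_pad between -0.004 and 0.004 m and angle between each of ink_pad, weight, measure's own z axis and vertical below 0.08 rad and ((x of lid in the frame of grid below 0 m and x of weight in the frame of grid between -0.09 and -0.022 m) or (x of lid in the frame of grid above 0 m and x of weight in the frame of grid between 0.022 and 0.09 m)) and y of weight in the frame of grid between -0.146 and -0.078 m and height (world z) of weight between -0.004 and 0.004 m and ((x of tape_roll in the frame of grid below 0 m and x of measure in the frame of grid between -0.09 and -0.022 m) or (x of tape_roll in the frame of grid above 0 m and x of measure in the frame of grid between 0.022 and 0.09 m)) and y of measure in the frame of grid between -0.146 and -0.078 m and height (world z) of measure between -0.004 and 0.004 m and horizontal distance between stamp and ink_pad below 0.015 m and angle between stamp's own z axis and vertical below 0.1 rad and z of stamp in the frame of ink_pad between 0.0165 and 0.0285 m and distance of each of lid, tape_roll from where it was at the start of the episode below 0.02 m and linear speed of each of ink_pad, stamp, measure, weight below 0.02 m/s and angular speed of each of ink_pad, stamp, measure, weight below 0.2 rad/s); the robot touches nothing.
It fails at once if the lid or the tape roll is pushed more than 20 mm or tipped (distance of any of lid, tape_roll from where it was at the start of the episode above 0.02 m or angle between tape_roll's own z axis and vertical above 0.4 rad).
It fails at once if a bystander jar is pushed more than 20 mm or tipped (distance of any of jar_a, jar_b from where it was at the start of the episode above 0.02 m or angle between any of jar_a, jar_b's own z axis and vertical above 0.4 rad).
It also fails if it takes over 128 s, if anything falls off the work surface, if the arm or the gripper's body presses on something with over 40 N, if the wrist force passes 120 N, or if a joint passes its speed limit or range.

### The arm

A 6-joint arm with a two-finger parallel gripper is mounted at the origin on the work surface; the furniture and walls round the work are solid. World frame = base frame: x ahead of the robot, y to its left, z up, the work surface at z = 0. Lengths are in m, angles in rad, forces in N, time in s.
With the tool pointing down it reaches from about 0.25 to 0.725 m from the base axis. Payload 4 kg.
Tool frame: the origin (TCP) lies on the centre line of the jaws, within the pads' length; the fingertips stand 17 mm ahead of it and the grasp point (between the pads) lies 2 mm behind it; z points along the fingers, y is the line along which they close (so a half turn about z gives the same grasp; the last joint's range is limited). The gripper opens to 85 mm and grips with 20 to 120 N. Pads are 22 mm wide; open, the fingers measure 114 mm over their backs; the gripper's body (76 mm by 85 mm) begins 54 mm behind the grasp point. The pads swing forward as they close: fully open they stand 13 mm farther back than shut.
Start: joints at [1.309, 0.241, 0.005, 1.335, 0, 1.571], TCP at [0.129, 0.483, 0.248] pointing down, gripper open.
Joint ranges: [-2.72, 2.72], [-1.05, 1.87], [-1.09, 1.28], [-1.99, 2.15], [-1.42, 1.44], [-3.14, 3.14]. Speed limits (rad/s): [2.79, 2.79, 3.14, 3.14, 3.14, 3.14].

### API

Orientations are given as a unit quaternion [x, y, z, w].
In Python, from workcell import get_obs, imaging, order gives the robot as it stands.
- The arm moves only by the tool apply_moves, never from a script. Its argument "targets" is a list that holds one entry, the list of rows, each a list of 5 numbers: the shift along the world's x, y, z in units of 40 mm (1.0 is 40 mm), then the turn about the world's z in degrees, then the gripper command: -1 is shut, 1 is fully open, values between are in proportion. In form: [[[dx, dy, dz, turn, fingers], ...]]. A call has 1 to 8 rows; each row shifts and turns the commanded pose from where the row before left it; what a row does not reach is not made up. A row lasts 1/12 s, in which the tool goes at most 41.7 mm and 7.16 degrees, less where a joint would pass 70% of its speed; a pose out of reach is approached as far as the arm can. A call is refused whole if a number of a shift passes 1 or a number of a turn 7.16, either way. A call with a gripper value outside its range is refused whole. The fingers move at their own pace and stop on an object; the grip force is fixed at half the most. Time passes only in rows, so rows that do not move let the fingers close. It gives the time, the measured TCP pose, the force, the opening and the grip force at its end, in the units of the state.
- get_obs(): the state, without advancing time (a new reading comes with each control period).
- imaging.camera(name): name is "scene" or "top" or "wrist"; returns (picture, depth): 420x560x3 uint8, blue, green, red; 420x560 float32, m along the optical axis (not along the pixel's ray), 0 where there is no reading.
- imaging.get_calibration(name): a dict with "camera_matrix" (3x3 intrinsics, pixels), "k1" (the pictures are not rectified: a ray, as slopes to the right and down, at radius r is drawn at 1 + k1 r^2 times it, then the intrinsics apply), "eye" and "rotation" of the camera in the world; the wrist camera has in their place "hand_eye" (4x4, takes a point from camera to tool coordinates, whose origin is the TCP and whose axes are the flange's). Camera axes: x right, y down, z forward; pixel columns grow to the right and rows downward; lengths in m; the calibration is good to about 2 mm. A picture is of the moment at which its call begins: read the wrist's pose just before it. get_calibration takes no time and is no camera call.
- order.job_done(): hands the job in; it is judged then, once.
The state is a dict: "clock": time; "joint_pos": joint angles; "joint_vel": joint speeds; "tau": joint torques, N m; "eef_pos": TCP position; "tool_rot": TCP orientation; "ft_force": force on the tool from outside, world axes, zero at the start; "ft_torque": the same for the moment, N m; "grip_width": finger opening in m; "grasp_force": force on a finger pad.
Only numpy, scipy, OpenCV 4.12 (cv2) and the standard library are available. Lean on these libraries where they do the work, as an engineer would, in place of code of your own. Each camera call takes 0.05 s, during which the arm holds its last target. There are 200 camera calls.

## Working session

There is one attempt and no reset: what is moved stays moved. The work goes in short steps, Python scripts to look and compute and a tool call to move; the robot and the scene stay as the last step left them, time stands still between calls to the robot, and variables do not carry over. Pictures are saved under pics/ and viewed, at most 14 in all, crops included, and the job is handed in when it is done.

Besides the shell and the picture viewer there is one more tool, called after ">>>" by a JSON object that holds its "op" and its "data". apply_moves: Moves the arm, as the interface text tells. Its arguments: {"type":"object","properties":{"targets":{"type":"array","items":{"type":"array","items":{"type":"array","items":{"type":"number"}}}}},"required":["targets"]}

```bash
mkdir -p pics; cat > h.py <<'E'
import numpy as np, cv2
from workcell import get_obs, imaging, order
from scipy.spatial.transform import Rotation as R
def pose(name,obs=None):
    c=imaging.get_calibration(name)
    if name=="wrist":
        o=obs; T=np.eye(4); T[:3,:3]=R.from_quat(o["tool_rot"]).as_matrix(); T[:3,3]=o["eef_pos"]
        T=T@np.array(c["hand_eye"]); return c,T[:3,:3],T[:3,3]
    return c,np.array(c["rotation"]),np.array(c["eye"])
def rays(name,uv,obs=None):
    c,Rm,e=pose(name,obs); K=np.array(c["camera_matrix"]); uv=np.asarray(uv,float).reshape(-1,2)
    d=cv2.undistortPoints(uv.reshape(-1,1,2),K,np.array([c["k1"],0,0,0.])).reshape(-1,2)
    return np.c_[d,np.ones(len(d))],Rm,e
def onplane(name,uv,z,obs=None):
    d,Rm,e=rays(name,uv,obs); w=d@Rm.T; t=(z-e[2])/w[:,2]; return e+w*t[:,None]
def cloud(name,dep,obs=None):
    h,w=dep.shape; u,v=np.meshgrid(np.arange(w),np.arange(h))
    d,Rm,e=rays(name,np.c_[u.ravel(),v.ravel()],obs)
    return ((d*dep.reshape(-1,1))@Rm.T+e).reshape(h,w,3)
def snap(name):
    o=get_obs(); im,dp=imaging.camera(name); return im,dp,o
E
python3 - <<'E'
from h import *
for n in("top","scene"):
    im,dp,o=snap(n); cv2.imwrite(f"pics/{n}0.png",im); np.savez(f"{n}0.npz",im=im,dp=dp)
    c=imaging.get_calibration(n); print(n,c)
print(get_obs())
E
```

```text
top {'camera_matrix': array([[423.89592431,   0.        , 284.14713668],
       [  0.        , 423.89592431, 216.56959058],
       [  0.        ,   0.        ,   1.        ]]), 'k1': -0.07066366521148236, 'eye': array([0.30088699, 0.0762319 , 1.50320694]), 'rotation': array([-0.6997269 ,  0.7115319 , -0.04050743,  0.04963645])}
scene {'camera_matrix': array([[544.46297613,   0.        , 282.45713129],
       [  0.        , 544.46297613, 210.84771616],
       [  0.        ,   0.        ,   1.        ]]), 'k1': 0.06949121468842932, 'eye': array([-0.13323547, -1.15431437,  1.108231  ]), 'rotation': array([ 0.873623  , -0.19782457,  0.10590779, -0.43177752])}
{'clock': 0.1, 'joint_pos': array([1.30900697e+00, 2.41389586e-01, 3.88087762e-03, 1.33518163e+00,
       8.22065099e-06, 1.57078565e+00]), 'joint_vel': array([-0.00022521, -0.0016944 ,  0.00201676,  0.00115983, -0.00030486,
        0.00108238]), 'tau': array([-1.42468605e-03, -3.73138511e+01,  2.53009987e+01,  1.07981317e-02,
       -4.34397145e-05,  5.53430837e-06]), 'eef_pos': array([0.12926888, 0.48246649, 0.24748436]), 'tool_rot': array([ 1.30515872e-01,  9.91445768e-01, -9.38366682e-04, -1.27684415e-04]), 'ft_force': array([ 0.13900354, -0.68936452,  0.38742006]), 'ft_torque': array([-0.05024759,  0.0141636 ,  0.01055506]), 'grasp_force': 0.0, 'grip_width': 0.08581299586283948}
```

View pics/top0.png

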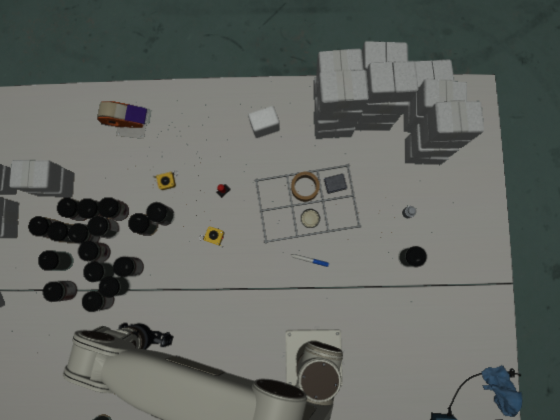

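View pics/scene0.png

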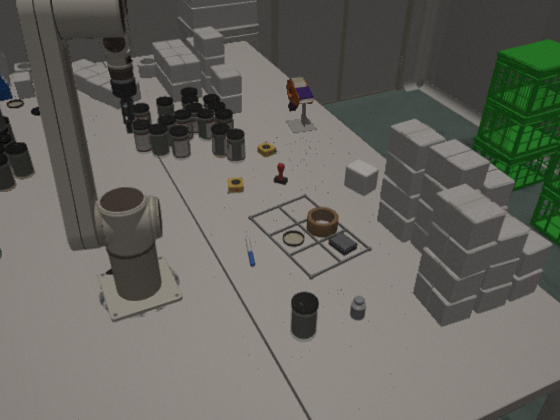

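The top view shows the grid centred near (308,203), with the lid at (310,218) in the front row, the roll at (305,186) in the back row, and the pad at (335,183) in the back-right bay. The stamp is at (223,189) and the weight at (409,212). There are two measure lookalikes, at (166,181) and (214,236). The second looks nearest to the base, which I'll check in numbers and in a crop.

```bash
python3 - <<'E'
s=open('h.py').read()
s=s.replace('return c,np.array(c["rotation"]),np.array(c["eye"])','return c,R.from_quat(c["rotation"]).as_matrix(),np.array(c["eye"])')
open('h.py','w').write(s)
from h import *
d=np.load('top0.npz'); im,dp=d['im'],d['dp']; P=cloud('top',dp)
hsv=cv2.cvtColor(im,cv2.COLOR_BGR2HSV)
def blobs(m,lab,box,z,minA=15):
    x0,y0,x1,y1=box; mm=np.zeros_like(m); mm[y0:y1,x0:x1]=m[y0:y1,x0:x1]
    cs,_=cv2.findContours(mm,cv2.RETR_EXTERNAL,cv2.CHAIN_APPROX_NONE)
    for c in cs:
        if cv2.contourArea(c)<minA: continue
        r=cv2.minAreaRect(c); p=onplane('top',cv2.boxPoints(r),z); k=np.zeros_like(m); cv2.drawContours(k,[c],-1,1,-1)
        print(lab,np.round(r[0],1),'A',cv2.contourArea(c),'xy',p[:,:2].mean(0).round(3),'r',np.hypot(*p[:,:2].mean(0)).round(3),'sides',np.linalg.norm(p[0]-p[1]).round(3),np.linalg.norm(p[1]-p[2]).round(3),'ang',np.degrees(np.arctan2(*(p[1]-p[0])[[1,0]])).round(1),'zmed',np.nanmedian(P[k>0][:,2]).round(3))
H,S,V=cv2.split(hsv)
blobs(((H>18)&(H<35)&(S>130)&(V>80)).astype(np.uint8),'yellow',(100,150,260,260),.026)
blobs((((H<8)|(H>172))&(S>120)).astype(np.uint8),'red',(200,160,250,220),.07)
blobs((V<100).astype(np.uint8),'pad',(322,170,350,198),.024)
blobs((V<140).astype(np.uint8),'weight',(395,200,420,222),.04)
blobs((V<140).astype(np.uint8),'grid',(245,155,370,250),.008,500)
print(P[203,240],P[240,280])
cv2.imwrite('pics/c1.png',cv2.resize(im[150:260,140:430],None,fx=2.75,fy=2.75,interpolation=cv2.INTER_CUBIC))
E
```

```text
yellow [213.4 235.3] A 219.5 xy [0.429 0.343] r 0.549 sides 0.052 0.06 ang -18.2 zmed 0.026
yellow [165.1 180.5] A 201.0 xy [0.629 0.519] r 0.815 sides 0.058 0.054 ang -77.0 zmed 0.026
red [221.5 188.5] A 40.0 xy [0.586 0.308] r 0.662 sides 0.024 0.025 ang -91.2 zmed 0.072
pad [335.  183.1] A 316.0 xy [ 0.608 -0.089] r 0.614 sides 0.075 0.06 ang -76.7 zmed 0.022
weight [407.  210.5] A 504.0 xy [ 0.503 -0.336] r 0.605 sides 0.085 0.074 ang -90.9 zmed 0.0
grid [307. 202.] A 11656.0 xy [0.546 0.012] r 0.547 sides 0.45 0.341 ang -91.1 zmed -0.0
[0.54505315 0.25162248 0.00513827] [ 0.41027605  0.11021445 -0.00051213]
```

View pics/c1.png

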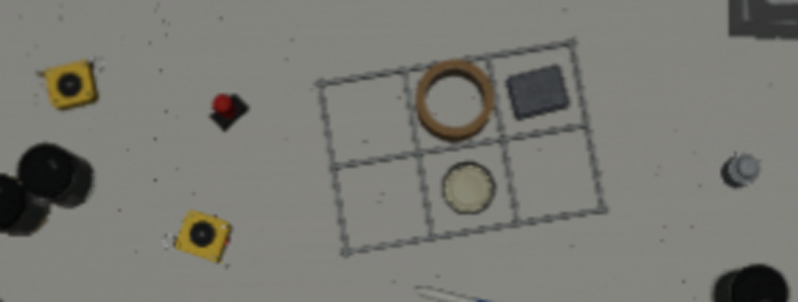

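The crop confirms two yellow measures, at top pixels (214,236) with r = 0.55 m and (166,181) with r = 0.81 m. The first is nearest to the base, so that is the one to take. Next I'll compute the grid frame and the targets.

```bash
python3 - <<'E'
from h import *
d=np.load('top0.npz'); im,dp=d['im'],d['dp']; P=cloud('top',dp)
c=np.array([[320,83],[574,42],[605,211],[346,253]])/2.75+[140,150]-.32
g=onplane('top',c,.008)[:,:2]; print(g.round(3)) # BL,BR,FR,FL
print('sides',np.linalg.norm(g-np.roll(g,-1,0),axis=1).round(3),'ctr',g.mean(0).round(4))
for a,b in((1,0),(2,3)): v=g[b]-g[a]; print('yaw y',np.degrees(np.arctan2(-v[0],v[1])).round(2))
for a,b in((3,0),(2,1)): v=g[b]-g[a]; print('yaw x',np.degrees(np.arctan2(v[1],v[0])).round(2))
def seg(box,lo):
    x0,y0,x1,y1=box; p=P[y0:y1,x0:x1].reshape(-1,3); p=p[(p[:,2]>lo)&(p[:,2]<.15)]
    print(box,len(p),p.mean(0).round(3),p.min(0).round(3),p.max(0).round(3))
    r=cv2.minAreaRect(p[:,:2].astype(np.float32)*1000); print('   rect mm',np.round(r,1).tolist() if 0 else r)
seg((395,200,420,222),.045); seg((395,200,420,222),.025)
seg((322,170,350,198),.015); seg((200,222,230,250),.02); seg((212,178,234,200),.05); seg((212,178,234,200),.012)
seg((400,240,432,270),.1)
E
```

```text
[[ 0.628  0.193]
 [ 0.677 -0.141]
 [ 0.453 -0.173]
 [ 0.405  0.161]]
sides [0.338 0.226 0.338 0.226] ctr [0.5406 0.01  ]
yaw y 8.32
yaw y 8.23
yaw x 8.11
yaw x 8.12
(395, 200, 420, 222) 57 [ 0.5   -0.346  0.059] [ 0.486 -0.36   0.045] [ 0.513 -0.328  0.069]
   rect mm ((501.2803649902344, -347.4312438964844), (30.409029006958008, 27.977455139160156), 30.684345245361328)
(395, 200, 420, 222) 111 [ 0.499 -0.342  0.049] [ 0.481 -0.364  0.027] [ 0.518 -0.325  0.069]
   rect mm ((499.6555480957031, -344.17236328125), (37.30647277832031, 35.093135833740234), 24.64802360534668)
(322, 170, 350, 198) 311 [ 0.609 -0.09   0.023] [ 0.575 -0.131  0.015] [ 0.645 -0.051  0.031]
   rect mm ((609.1660766601562, -91.01398468017578), (56.33002853393555, 71.90135192871094), 13.204346656799316)
(200, 222, 230, 250) 249 [0.428 0.343 0.026] [0.394 0.309 0.02 ] [0.462 0.377 0.035]
   rect mm ((428.7195739746094, 341.40142822265625), (62.98857116699219, 53.212493896484375), 70.87823486328125)
(212, 178, 234, 200) 49 [0.59  0.31  0.073] [0.579 0.299 0.06 ] [0.602 0.324 0.083]
   rect mm ((590.0087280273438, 311.1634826660156), (22.859046936035156, 23.37037467956543), 68.66603088378906)
(212, 178, 234, 200) 117 [0.589 0.31  0.042] [0.57  0.29  0.012] [0.613 0.332 0.083]
   rect mm ((590.5562744140625, 310.3829345703125), (24.942363739013672, 45.67723846435547), 40.71318435668945)
(400, 240, 432, 270) 347 [ 0.341 -0.336  0.113] [ 0.309 -0.369  0.1  ] [ 0.375 -0.304  0.122]
   rect mm ((341.6845703125, -336.3819580078125), (64.5308837890625, 65.87493133544922), 88.40335083007812)
```

>>> {"op": "apply_moves", "data": {"targets": [[[1, -1, 0, 0, 1], [1, -1, 0, 0, 1], [1, -1, 0, 0, 1], [1, -1, 0, 0, 1], [1, -1, 0, 0, 1], [1, -1, 0, 0, 1], [1, -1, 0, 0, 1], [1, -1, 0, 0, 1]]]}}

```text
clock: 0.77
eef_pos: [0.3659, 0.2454, 0.2481]
tool_rot: [0.13, 0.991, -0.0, -0.0]
ft_force: [-0.0, 0.4, -0.3]
grip_width: 0.0853
grasp_force: 0.0
```

>>> {"op": "apply_moves", "data": {"targets": [[[0.55, -0.76, 0, -5.6, 0.55], [0.55, -0.76, 0, -5.6, 0.55], [0.55, -0.76, 0, -5.6, 0.55], [0.55, -0.76, 0, -5.6, 0.55], [0.55, -0.76, 0, -5.6, 0.55], [0.55, -0.76, 0, -5.6, 0.55], [0.55, -0.76, 0, -5.6, 0.55], [0.55, -0.76, 0, -5.6, 0.55]]]}}

```text
clock: 1.43
eef_pos: [0.5416, 0.0023, 0.2478]
tool_rot: [0.501, 0.866, -0.0, -0.0]
ft_force: [0.1, 0.8, -0.1]
grip_width: 0.0662
grasp_force: 0.0
```

>>> {"op": "apply_moves", "data": {"targets": [[[0.55, -0.76, 0, -5.6, 0.55], [0.55, -0.76, 0, -5.6, 0.55], [0.55, -0.76, 0, -5.6, 0.55], [0, 0, -0.8, 0, 0.55], [0, 0, 0, 0, 0.55], [0, 0, 0, 0, 0.55]]]}}

```text
clock: 1.93
eef_pos: [0.605, -0.0872, 0.2134]
tool_rot: [0.62, 0.785, -0.002, -0.003]
ft_force: [-0.2, 0.2, -0.2]
grip_width: 0.0662
grasp_force: 0.0
```

```bash
python3 - <<'E'
from h import *
im,dp,o=snap('wrist'); cv2.imwrite('pics/w1.png',im); P=cloud('wrist',dp,o)
np.savez('w1.npz',P=P,im=im)
print(o['eef_pos'],o['tool_rot'],o['joint_pos'],o['grip_width'])
c,K,T=pose('wrist',o); print(T,K[:,2])
p=P[(dp>0)]; q=p[(p[:,2]>.016)&(p[:,2]<.032)&(abs(p[:,0]-.609)<.055)&(abs(p[:,1]+.091)<.06)]
print(len(q),cv2.minAreaRect(q[:,:2].astype(np.float32)*1000),np.median(q[:,2]))
E
```

```text
[ 0.60497948 -0.08716255  0.21339742] [ 0.61997832  0.78460975 -0.00178842 -0.00334908] [-1.43215205e-01  4.85252015e-01  2.70050058e-01  1.36318309e+00
  2.65916023e-04  1.19422532e+00] 0.06620671951881313
[ 0.58780588 -0.01179161  0.33943676] [ 0.06202174 -0.29195523 -0.95441891]
4245 ((608.2725219726562, -89.82994842529297), (57.218563079833984, 73.10861206054688), 13.344847679138184) 0.023857261656829942
```

View pics/w1.png

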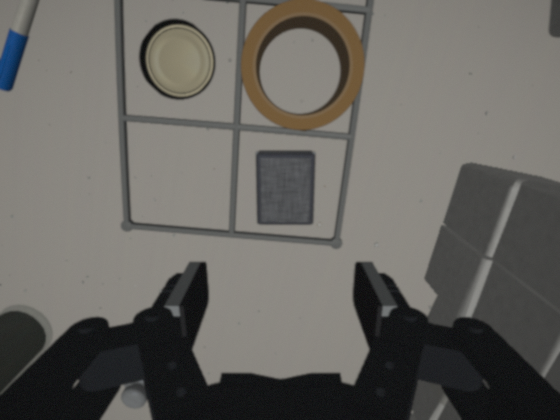

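The wrist view shows the pad at (285,187), the lid at (180,60) and the roll at (303,65). The measured pad is 57×73 mm with its top at 24 mm, which matches the given size. I'll descend on it.

>>> {"op": "apply_moves", "data": {"targets": [[[0.08, -0.06, -0.9, 0, 0.55], [0, 0, -0.9, 0, 0.55], [0, 0, -0.9, 0, 0.55], [0, 0, -0.9, 0, 0.55], [0, 0, -0.5, 0, 0.55], [0, 0, -0.4, 0, 0.55], [0, 0, -0.3, 0, 0.55], [0, 0, 0, 0, 0.55]]]}}

```text
clock: 2.65
eef_pos: [0.609, -0.0882, 0.023]
tool_rot: [0.619, 0.785, -0.001, -0.001]
ft_force: [-0.9, 0.7, 0.2]
grip_width: 0.066
grasp_force: 0.0
```

>>> {"op": "apply_moves", "data": {"targets": [[[0, 0, 0, 0, -1], [0, 0, 0, 0, -1], [0, 0, 0, 0, -1], [0, 0, 0, 0, -1], [0, 0, 0, 0, -1], [0, 0, 0, 0, -1]]]}}

```text
clock: 3.15
eef_pos: [0.6114, -0.0896, 0.0258]
tool_rot: [0.62, 0.785, 0.001, 0.001]
ft_force: [-0.7, 0.2, 5.9]
grip_width: 0.0541
grasp_force: 65.7
```

>>> {"op": "apply_moves", "data": {"targets": [[[0, 0, 0.3, 0, -1], [0, 0, 0.9, 0, -1], [0, 0, 0.9, 0, -1], [0, 0, 0.8, 0, -1], [-0.5, 0.72, 0, -1, -1], [-0.5, 0.72, 0, -1, -1], [-0.5, 0.72, 0, -1, -1], [-0.5, 0.72, 0, -1, -1]]]}}

```text
clock: 3.82
eef_pos: [0.5291, 0.0263, 0.1408]
tool_rot: [0.648, 0.762, -0.0, 0.0]
ft_force: [0.4, -0.3, -1.0]
grip_width: 0.0542
grasp_force: 64.9
```

>>> {"op": "apply_moves", "data": {"targets": [[[-0.5, 0.72, 0, -1, -1], [-0.5, 0.72, 0, 0, -1], [-0.5, 0.72, 0, 0, -1], [0, 0, 0, 0, -1], [0, 0, 0, 0, -1]]]}}

```text
clock: 4.23
eef_pos: [0.4692, 0.1132, 0.1408]
tool_rot: [0.652, 0.758, -0.0, 0.0]
ft_force: [0.0, 0.1, -1.5]
grip_width: 0.0542
grasp_force: 64.9
```

```bash
python3 - <<'E'
from h import *
im,dp,o=snap('wrist'); cv2.imwrite('pics/w2.png',im); P=cloud('wrist',dp,o)
print(o['eef_pos'],o['tool_rot'],o['grip_width'],o['grasp_force'])
E
```

```text
[0.46915262 0.11317781 0.14078226] [ 6.52086410e-01  7.58144598e-01 -2.64604570e-04  1.12149328e-04] 0.054198076851092805 64.88921999931335
```

View pics/w2.png

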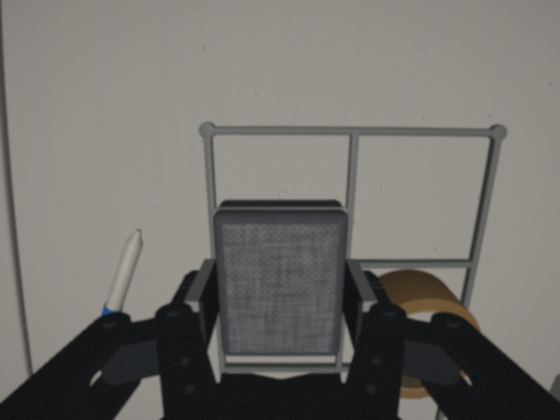

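The view shows the pad held level over the front-left bay, with the grid corners at (207,130) and (500,130). I'll lower it and release.

>>> {"op": "apply_moves", "data": {"targets": [[[0, 0, -0.8, 0, -1], [0, 0, -0.8, 0, -1], [0, 0, -0.6, 0, -1], [0, 0, -0.4, 0, -1], [0, 0, -0.16, 0, -1], [0, 0, -0.1, 0, -1], [0, 0, 0, 0, -1]]]}}

```text
clock: 4.87
eef_pos: [0.4709, 0.1111, 0.0264]
tool_rot: [0.654, 0.756, -0.0, 0.0]
ft_force: [0.7, -0.3, -2.1]
grip_width: 0.0545
grasp_force: 64.9
```

>>> {"op": "apply_moves", "data": {"targets": [[[0, 0, 0, 0, 0.5], [0, 0, 0, 0, 0.5], [0, 0, 0, 0, 0.5], [0, 0, 0, 0, 0.5], [0, 0, 0.5, 0, 0.5], [0, 0, 0.9, 0, 0.5], [0, 0, 0.9, 0, 0.5], [0, 0, 0.9, 0, 0.5]]]}}

```text
clock: 5.53
eef_pos: [0.4699, 0.112, 0.1554]
tool_rot: [0.653, 0.757, -0.0, -0.0]
ft_force: [2.3, -0.8, -0.2]
grip_width: 0.064
grasp_force: 0.0
```

>>> {"op": "apply_moves", "data": {"targets": [[[0, 0, 0.9, 0, 0.5], [0.43, 0.71, 0, 4.6, 0.5], [0.43, 0.71, 0, 4.6, 0.5], [0.43, 0.71, 0, 4.6, 0.3], [0.43, 0.71, 0, 4.6, 0.1], [0.43, 0.71, 0, 4.6, 0.1], [0.43, 0.71, 0, 4.6, 0.1], [0.43, 0.71, 0, 4.6, 0.1]]]}}

```text
clock: 6.2
eef_pos: [0.5913, 0.3124, 0.1901]
tool_rot: [0.416, 0.909, 0.0, 0.0]
ft_force: [0.4, -0.0, -0.9]
grip_width: 0.0469
grasp_force: 0.0
```

>>> {"op": "apply_moves", "data": {"targets": [[[0, 0, 0, 0, 0.1], [0, 0, 0, 0, 0.1], [0, 0, 0, 0, 0.1]]]}}

```text
clock: 6.45
eef_pos: [0.5902, 0.3106, 0.1894]
tool_rot: [0.418, 0.908, -0.001, -0.0]
ft_force: [-0.1, -0.1, -1.1]
grip_width: 0.0468
grasp_force: 0.0
```

```bash
python3 - <<'E'
from h import *
im,dp,o=snap('wrist'); cv2.imwrite('pics/w3.png',im); P=cloud('wrist',dp,o)
print(o['eef_pos'],o['tool_rot'],o['grip_width'])
def near(P,dp,x,y,r,lo,hi):
    p=P[dp>0]; q=p[(p[:,2]>lo)&(p[:,2]<hi)&(np.hypot(p[:,0]-x,p[:,1]-y)<r)]
    print(len(q),cv2.minAreaRect(q[:,:2].astype(np.float32)*1000) if len(q)>5 else '',np.median(q[:,2]) if len(q) else '', q[:,2].max() if len(q) else '')
near(P,dp,.59,.31,.06,.065,.09); near(P,dp,.59,.31,.06,.01,.09); near(P,dp,.469,.112,.06,.018,.032)
E
```

```text
[0.59022697 0.31061916 0.18935805] [ 4.17962658e-01  9.08463898e-01 -6.78377807e-04 -3.20992914e-04] 0.04683430404935542
919 ((588.954833984375, 313.2751159667969), (24.767784118652344, 24.670612335205078), 83.90105438232422) 0.07551055789268654 0.0794209936212
1703 ((585.66064453125, 316.4389343261719), (26.30572509765625, 35.12342071533203), 40.833805084228516) 0.06804164419957542 0.0794209936212
3677 ((471.7663879394531, 110.95799255371094), (56.83314895629883, 73.13004302978516), 8.263007164001465) 0.02391125408544087 0.026572468460645537
```

View pics/w3.png

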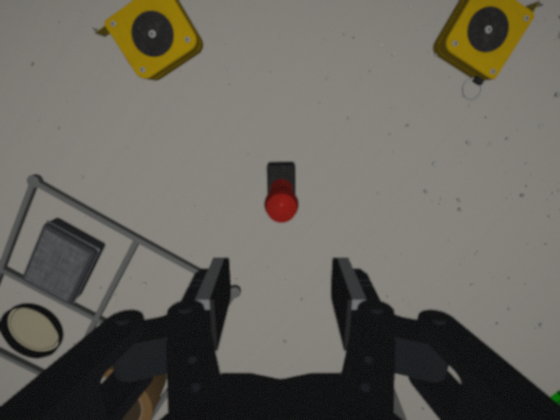

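The stamp's red knob is at (281,206) with its foot behind it. The released pad at (63,262) lies level at (0.472, 0.111), inside the front-left bay. Both measures are visible again, at (152,35) and (488,30). I'll grip the knob now.

>>> {"op": "apply_moves", "data": {"targets": [[[0, 0.03, -0.9, 0, 0.1], [0, 0, -0.9, 0, 0.1], [0, 0, -0.7, 0, 0.1], [0, 0, -0.4, 0, 0.1], [0, 0, -0.3, 0, 0.1], [0, 0, 0, 0, 0.1], [0, 0, 0, 0, -1], [0, 0, 0, 0, -1]]]}}

```text
clock: 7.17
eef_pos: [0.5919, 0.3122, 0.0642]
tool_rot: [0.418, 0.908, 0.001, 0.001]
ft_force: [-0.4, -1.1, 2.0]
grip_width: 0.0239
grasp_force: 28.4
```

>>> {"op": "apply_moves", "data": {"targets": [[[0, 0, 0, 0, -1], [0, 0, 0, 0, -1], [0, 0, 0, 0, -1], [0, 0, 0, 0, -1], [0, 0, 0, 0, -1]]]}}

```text
clock: 7.58
eef_pos: [0.592, 0.3126, 0.0643]
tool_rot: [0.418, 0.908, 0.001, 0.001]
ft_force: [0.2, -0.7, 7.0]
grip_width: 0.0226
grasp_force: 59.2
```

>>> {"op": "apply_moves", "data": {"targets": [[[0, 0, 0.4, 0, -1], [0, 0, 0.7, 0, -1], [0, 0, 0.7, 0, -1], [-0.43, -0.72, 0, -4.6, -1], [-0.43, -0.72, 0, -4.6, -1], [-0.43, -0.72, 0, -4.6, -1], [-0.43, -0.72, 0, -4.6, -1], [-0.43, -0.72, 0, -4.6, -1]]]}}

```text
clock: 8.25
eef_pos: [0.5037, 0.1671, 0.1342]
tool_rot: [0.592, 0.806, 0.0, 0.0]
ft_force: [-0.4, -0.2, 0.2]
grip_width: 0.0225
grasp_force: 59.1
```

>>> {"op": "apply_moves", "data": {"targets": [[[-0.43, -0.72, 0, -4.6, -1], [-0.43, -0.72, 0, -4.6, -1], [0, 0, 0, 0, -1], [0, 0, 0, 0, -1], [0, 0, 0, 0, -1]]]}}

```text
clock: 8.67
eef_pos: [0.4712, 0.1108, 0.1346]
tool_rot: [0.653, 0.757, 0.001, 0.0]
ft_force: [-0.3, 0.7, -0.1]
grip_width: 0.0226
grasp_force: 59.1
```

```bash
python3 - <<'E'
from h import *
print(get_obs()['eef_pos'],get_obs()['grip_width'],get_obs()['ft_force'])
im,dp,o=snap('wrist'); im2,_,_=snap('scene')
a=cv2.resize(im2[130:290,180:400],(560,407)); cv2.imwrite('pics/w4.png',cv2.resize(np.hstack([im[:407],a]),None,fx=.71,fy=.71))
E
```

```text
[0.47122389 0.1107778  0.13458288] 0.02257740583219786 [-0.3075291   0.716072   -0.12615162]
```

View pics/w4.png

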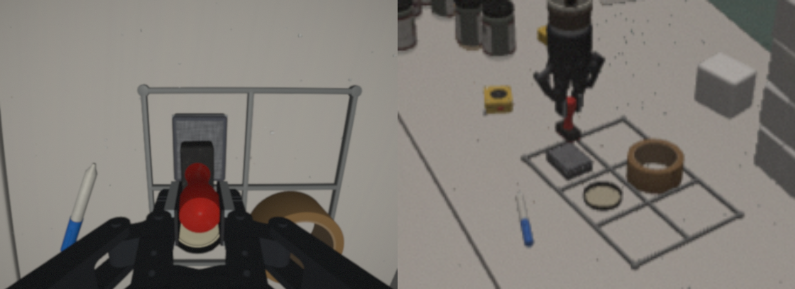

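The stamp is held upright over the pad (wrist view (200,190), scene view (570,110)). I'll lower it to contact.

>>> {"op": "apply_moves", "data": {"targets": [[[0, 0, -0.4, 0, -1], [0, 0, -0.4, 0, -1], [0, 0, -0.2, 0, -1], [0, 0, -0.1, 0, -1], [0, 0, 0, 0, -1], [0, 0, 0, 0, -1]]]}}

```text
clock: 9.27
eef_pos: [0.4708, 0.1109, 0.0901]
tool_rot: [0.653, 0.757, 0.0, 0.0]
ft_force: [-0.5, -0.2, -0.6]
grip_width: 0.0224
grasp_force: 59.2
```

>>> {"op": "apply_moves", "data": {"targets": [[[0, 0, -0.04, 0, -1], [0, 0, 0, 0, -1], [0, 0, 0, 0, -1]]]}}

```text
clock: 9.52
eef_pos: [0.4706, 0.1105, 0.0887]
tool_rot: [0.653, 0.757, 0.0, 0.0]
ft_force: [0.4, -0.0, 0.9]
grip_width: 0.0223
grasp_force: 59.2
```

>>> {"op": "apply_moves", "data": {"targets": [[[0, 0, -0.02, 0, -1], [0, 0, 0, 0, -0.3], [0, 0, 0, 0, 0], [0, 0, 0, 0, 0.1], [0, 0, 0.2, 0, 0.1], [0, 0, 0.6, 0, 0.1], [0, 0, 0.9, 0, 0.1], [0, 0, 0.9, 0, 0.1]]]}}

```text
clock: 10.18
eef_pos: [0.4692, 0.1102, 0.1923]
tool_rot: [0.653, 0.757, -0.001, -0.001]
ft_force: [0.6, 0.1, -0.5]
grip_width: 0.0467
grasp_force: 0.0
```

>>> {"op": "apply_moves", "data": {"targets": [[[0, 0, 0.6, 0, 0.5], [0, 0, 0, 0, 0.5], [0, 0, 0, 0, 0.5]]]}}

```text
clock: 10.43
eef_pos: [0.4715, 0.1107, 0.2177]
tool_rot: [0.653, 0.757, 0.002, 0.001]
ft_force: [-0.1, -0.1, -0.0]
grip_width: 0.0638
grasp_force: 0.0
```

```bash
cat >> h.py <<'E'
def near(P,dp,x,y,r,lo,hi):
    p=P[dp>0]; q=p[(p[:,2]>lo)&(p[:,2]<hi)&(np.hypot(p[:,0]-x,p[:,1]-y)<r)]
    print(len(q),cv2.minAreaRect(q[:,:2].astype(np.float32)*1000) if len(q)>5 else '',np.median(q[:,2]) if len(q) else '', q[:,2].max() if len(q) else '')
E
python3 - <<'E'
from h import *
im,dp,o=snap('wrist'); P=cloud('wrist',dp,o); print(o['eef_pos'],o['tool_rot'],o['grip_width'])
near(P,dp,.471,.111,.05,.018,.03); near(P,dp,.471,.111,.05,.085,.11); near(P,dp,.471,.111,.05,.035,.11)
cv2.imwrite('pics/w5.png',im)
d=np.load('top0.npz'); 
im,dp,o=snap('top'); P=cloud('top',dp); near(P,dp,.43,.343,.05,.02,.035)
E
```

```text
[0.47150614 0.11073002 0.21774716] [0.65341928 0.75699237 0.00194889 0.00141539] 0.06377489632910838
2428 ((471.4222412109375, 111.07940673828125), (56.84511947631836, 71.31103515625), 8.344934463500977) 0.023709092234391604 0.029961028646980414
913 ((468.302978515625, 113.07020568847656), (24.380163192749023, 24.888090133666992), 61.061622619628906) 0.09942525174250677 0.10391180742500924
1634 ((467.65289306640625, 117.57305908203125), (25.97513771057129, 34.863162994384766), 9.117259979248047) 0.09188931243032114 0.10391180742500924
241 ((429.0157775878906, 342.3619079589844), (61.21601486206055, 53.25142288208008), 70.77015686035156) 0.026032669135823472 0.03326067260438781
```

View pics/w5.png

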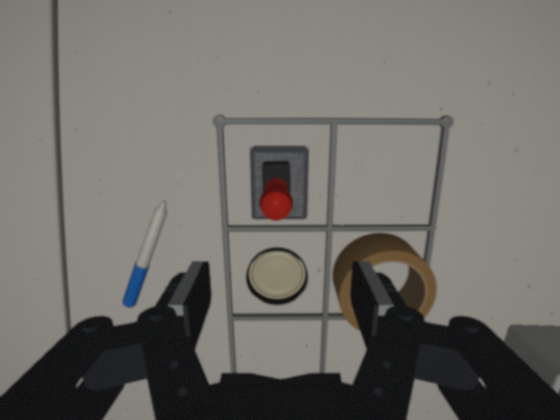

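The stamp stands on the pad at (276,200), about 3 mm off its middle, with its top at 104 mm, as it should be. The lid (277,275) and roll (385,285) are unmoved. Next is the near measure.

>>> {"op": "apply_moves", "data": {"targets": [[[-0.18, 0.96, 0, -4.6, 0.7], [-0.18, 0.96, 0, -4.6, 0.7], [-0.18, 0.96, 0, -4.6, 0.7], [-0.18, 0.96, 0, -4.6, 0.7], [-0.18, 0.96, 0, -4.6, 0.7], [-0.18, 0.96, 0, -4.6, 0.7], [0, 0, 0, 0, 0.7], [0, 0, 0, 0, 0.7]]]}}

```text
clock: 11.2
eef_pos: [0.4254, 0.342, 0.2132]
tool_rot: [0.814, 0.581, -0.002, 0.0]
ft_force: [0.3, -0.6, 0.6]
grip_width: 0.0725
grasp_force: 0.0
```

```bash
python3 - <<'E'
from h import *
im,dp,o=snap('wrist'); P=cloud('wrist',dp,o); print(o['eef_pos'],o['tool_rot'],o['grip_width'])
near(P,dp,.429,.342,.05,.018,.03)
cv2.imwrite('pics/w6.png',im)
E
```

```text
[0.42544954 0.34204182 0.21316646] [ 8.13753212e-01  5.81206581e-01 -2.13540169e-03  2.46922213e-04] 0.07253097556917666
3414 ((425.3929138183594, 338.5478210449219), (71.53466033935547, 54.67057800292969), 69.0465316772461) 0.026304277202922083 0.028795200361276307
```

View pics/w6.png

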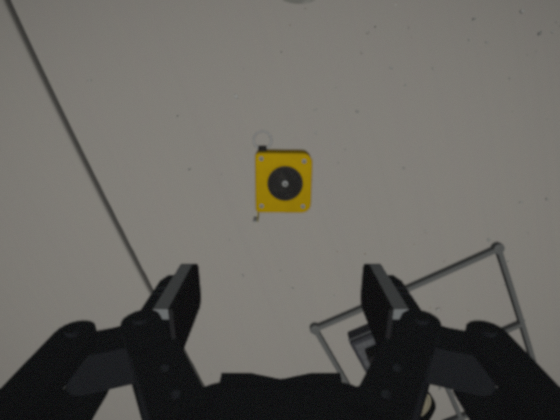

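The measure's case spans (255–312, 150–213), with its strap tab at (262,140) and hook at (256,218). I'll take the centre from the yellow mask.

```bash
python3 - <<'E'
from h import *
im=cv2.imread('pics/w6.png'); o=get_obs(); H=cv2.cvtColor(im,cv2.COLOR_BGR2HSV)
m=cv2.inRange(H,(18,130,80),(35,255,255)); c=max(cv2.findContours(m,0,2)[0],key=cv2.contourArea)
p=onplane('wrist',cv2.boxPoints(cv2.minAreaRect(c)),.026,o); print(p.round(4),p.mean(0))
q=onplane('wrist',c.reshape(-1,2),.026,o)[:,:2]; print(cv2.minAreaRect(q.astype(np.float32)*1000))
E
```

```text
[[0.4138 0.3804 0.026 ]
 [0.4628 0.3635 0.026 ]
 [0.4449 0.3069 0.026 ]
 [0.3932 0.3247 0.026 ]] [0.428667   0.34386239 0.026     ]
((428.77105712890625, 343.80670166015625), (59.376468658447266, 52.72978210449219), 70.94932556152344)
```

>>> {"op": "apply_moves", "data": {"targets": [[[0.08, 0.03, -0.9, 0, 0.7], [0, 0, -0.9, 0, 0.7], [0, 0, -0.9, 0, 0.7], [0, 0, -0.9, 0, 0.7], [0, 0, -0.5, 0, 0.7], [0, 0, -0.4, 0, 0.7], [0, 0, -0.2, 0, 0.7], [0, 0, 0, 0, 0.7]]]}}

```text
clock: 11.92
eef_pos: [0.4291, 0.3392, 0.0252]
tool_rot: [0.816, 0.578, -0.003, 0.0]
ft_force: [1.2, -0.6, 0.1]
grip_width: 0.0727
grasp_force: 0.0
```

>>> {"op": "apply_moves", "data": {"targets": [[[0, 0, 0, 0, -1], [0, 0, 0, 0, -1], [0, 0, 0, 0, -1], [0, 0, 0, 0, -1], [0, 0, 0, 0, -1], [0, 0, 0, 0, -1]]]}}

```text
clock: 12.42
eef_pos: [0.4313, 0.3426, 0.029]
tool_rot: [0.815, 0.579, 0.001, 0.0]
ft_force: [-0.9, -2.1, 5.9]
grip_width: 0.0527
grasp_force: 64.7
```

>>> {"op": "apply_moves", "data": {"targets": [[[0, 0, 0.4, 0, -1], [0, 0, 0.9, 0, -1], [0, 0, 0.9, 0, -1], [0, 0, 0.9, 0, -1], [0, 0, 0.5, 0, -1], [0.38, -0.91, 0, 2.3, -1], [0.38, -0.91, 0, 2.3, -1], [0.38, -0.91, 0, 2.3, -1]]]}}

```text
clock: 13.08
eef_pos: [0.476, 0.2325, 0.1722]
tool_rot: [0.777, 0.629, 0.001, 0.0]
ft_force: [0.8, 0.7, -1.3]
grip_width: 0.0524
grasp_force: 63.9
```

>>> {"op": "apply_moves", "data": {"targets": [[[0.38, -0.91, 0, 2.3, -1], [0.38, -0.91, 0, 2.3, -1], [0.38, -0.91, 0, 2.3, -1], [0.38, -0.91, 0, 2.3, -1], [0.38, -0.91, 0, 2.3, -1], [0.38, -0.91, 0, 2.3, -1], [0.38, -0.91, 0, 2.3, -1], [0.38, -0.91, 0, 2.3, -1]]]}}

```text
clock: 13.75
eef_pos: [0.5976, -0.0601, 0.1713]
tool_rot: [0.668, 0.744, -0.0, -0.0]
ft_force: [1.3, 0.5, -0.9]
grip_width: 0.0523
grasp_force: 63.9
```

>>> {"op": "apply_moves", "data": {"targets": [[[0.38, -0.91, 0, 2.3, -1], [0, 0, 0, 0, -1], [0, 0, 0, 0, -1], [0, 0, 0, 0, -1]]]}}

```text
clock: 14.08
eef_pos: [0.6121, -0.0946, 0.1708]
tool_rot: [0.654, 0.757, -0.0, -0.001]
ft_force: [0.6, 0.7, -1.8]
grip_width: 0.0521
grasp_force: 63.9
```

```bash
python3 - <<'E'
from h import *
im,dp,o=snap('wrist'); print(o['eef_pos'],o['tool_rot'],o['grip_width'])
cv2.imwrite('pics/w7.png',im)
E
```

```text
[ 0.61206581 -0.09458329  0.17077277] [ 6.53729715e-01  7.56727508e-01 -2.22966072e-04 -9.43300484e-04] 0.052093526963857
```

View pics/w7.png

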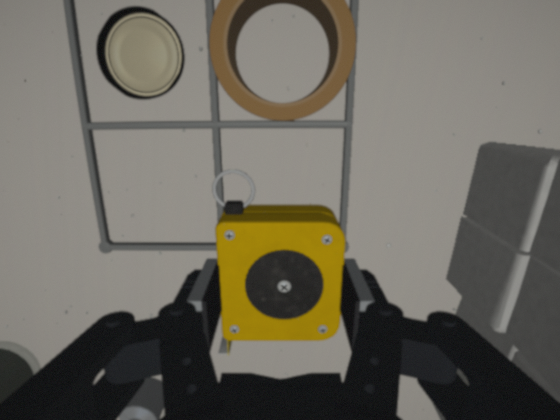

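The measure is held level over the back-right bay. Lowering now.

>>> {"op": "apply_moves", "data": {"targets": [[[0, 0, -0.9, 0, -1], [0, 0, -0.9, 0, -1], [0, 0, -0.8, 0, -1], [0, 0, -0.5, 0, -1], [0, 0, -0.3, 0, -1], [0, 0, -0.12, 0, -1], [0, 0, 0, 0, -1], [0, 0, 0, 0, -1]]]}}

```text
clock: 14.8
eef_pos: [0.6138, -0.0941, 0.0321]
tool_rot: [0.653, 0.757, 0.001, 0.001]
ft_force: [0.2, 0.3, -0.7]
grip_width: 0.052
grasp_force: 63.9
```

>>> {"op": "apply_moves", "data": {"targets": [[[0, 0, -0.05, 0, -1], [0, 0, -0.02, 0, -1], [0, 0, 0, 0, -1], [0, 0, 0, 0, 0.4], [0, 0, 0, 0, 0.4], [0, 0, 0, 0, 0.4], [0, 0, 0, 0, 0.4], [0, 0, 0.3, 0, 0.4]]]}}

```text
clock: 15.47
eef_pos: [0.6107, -0.0945, 0.0378]
tool_rot: [0.653, 0.757, -0.001, -0.002]
ft_force: [-1.3, 0.3, -0.6]
grip_width: 0.0599
grasp_force: 0.1
```

>>> {"op": "apply_moves", "data": {"targets": [[[0, 0, 0.9, 0, 0.4], [0, 0, 0.9, 0, 0.4], [0, 0, 0.9, 0, 0.4], [0, 0, 0.9, 0, 0.4], [0, 0, 0.3, 0, 0.4], [0, 0, 0, 0, 0.4], [0, 0, 0, 0, 0.4]]]}}

```text
clock: 16.05
eef_pos: [0.6132, -0.0948, 0.1976]
tool_rot: [0.653, 0.757, 0.001, 0.001]
ft_force: [0.8, 0.3, -0.5]
grip_width: 0.0597
grasp_force: 0.0
```

```bash
python3 - <<'E'
from h import *
im,dp,o=snap('wrist'); P=cloud('wrist',dp,o); print(o['eef_pos'],o['grip_width'])
near(P,dp,.612,-.093,.055,.018,.035)
im,dp,o=snap('top'); P=cloud('top',dp)
near(P,dp,.612,-.093,.055,.018,.035); near(P,dp,.5,-.345,.05,.05,.08); near(P,dp,.5,-.345,.05,.02,.08)
E
```

```text
[ 0.61323988 -0.0948383   0.1976288 ] 0.059703612688789105
3741 ((612.645263671875, -98.77696990966797), (56.265663146972656, 70.59429931640625), 7.639898300170898) 0.026248098168376532 0.029713816350935396
109 ((615.2299194335938, -75.68978118896484), (30.752025604248047, 60.589561462402344), 76.24226379394531) 0.025424419292495948 0.033740170801729086
53 ((499.9389953613281, -345.70587158203125), (23.66063690185547, 24.798057556152344), 86.14409637451172) 0.061695160605341526 0.06974807880230838
117 ((499.59783935546875, -343.7724914550781), (38.36051940917969, 33.35386276245117), 17.33463478088379) 0.04386139854766591 0.06974807880230838
```

>>> {"op": "apply_moves", "data": {"targets": [[[-0.4, -0.89, 0, 0, 0.4], [-0.4, -0.89, 0, 0, 0.4], [-0.4, -0.89, 0, 0, 0.4], [-0.4, -0.89, 0, 0, 0.4], [-0.4, -0.89, 0, 0, 0.4], [-0.4, -0.89, 0, 0, 0.4], [-0.4, -0.89, 0, 0, 0.4], [0, 0, 0, 0, 0.4]]]}}

```text
clock: 16.82
eef_pos: [0.4963, -0.3496, 0.1934]
tool_rot: [0.657, 0.754, -0.002, -0.002]
ft_force: [-0.6, 0.9, 0.6]
grip_width: 0.0596
grasp_force: 0.0
```

>>> {"op": "apply_moves", "data": {"targets": [[[0, 0, 0, 0, 0.4], [0, 0, 0, 0, 0.4]]]}}

```text
clock: 16.98
eef_pos: [0.4998, -0.3435, 0.194]
tool_rot: [0.654, 0.757, 0.0, -0.002]
ft_force: [1.3, 1.4, 0.2]
grip_width: 0.0598
grasp_force: 0.0
```

```bash
python3 - <<'E'
from h import *
im,dp,o=snap('wrist'); P=cloud('wrist',dp,o); print(o['eef_pos'],o['grip_width'])
near(P,dp,.5,-.345,.055,.055,.07); near(P,dp,.5,-.345,.055,.02,.07)
near(P,dp,.342,-.337,.06,.1,.13)
cv2.imwrite('pics/w8.png',im)
E
```

```text
[ 0.49980837 -0.34346296  0.19403647] 0.059845929574768406
908 ((499.6205749511719, -346.41204833984375), (26.86417007446289, 26.72749900817871), 9.593815803527832) 0.06251624460432467 0.0650811776102932
1764 ((499.35443115234375, -344.46429443359375), (39.1479377746582, 34.94406509399414), 9.090240478515625) 0.05773276214458947 0.0650811776102932
8448 ((344.62841796875, -338.46234130859375), (67.78499603271484, 61.212398529052734), 81.2017822265625) 0.11487046102911593 0.11846030494744209
```

View pics/w8.png

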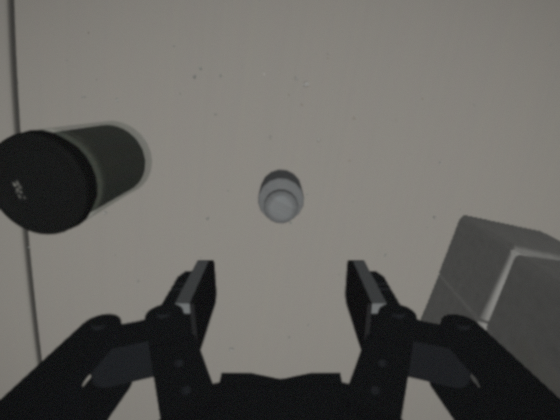

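The weight is at (281,197) with its knob at (0.4996, −0.3464), and jar_b is clear at (50,180). I'll grip the cylinder.

>>> {"op": "apply_moves", "data": {"targets": [[[0, -0.07, -0.9, 0, 0.4], [0, 0, -0.9, 0, 0.4], [0, 0, -0.9, 0, 0.4], [0, 0, -0.7, 0, 0.4], [0, 0, -0.5, 0, 0.4], [0, 0, -0.2, 0, 0.4], [0, 0, 0, 0, 0.4], [0, 0, 0, 0, 0.4]]]}}

```text
clock: 17.7
eef_pos: [0.5015, -0.3459, 0.0322]
tool_rot: [0.653, 0.758, 0.0, -0.0]
ft_force: [0.1, 0.3, 0.1]
grip_width: 0.0601
grasp_force: 0.0
```

>>> {"op": "apply_moves", "data": {"targets": [[[0, 0, 0, 0, -1], [0, 0, 0, 0, -1], [0, 0, 0, 0, -1], [0, 0, 0, 0, -1], [0, 0, 0, 0, -1], [0, 0, 0, 0, -1]]]}}

```text
clock: 18.2
eef_pos: [0.502, -0.3476, 0.0344]
tool_rot: [0.653, 0.757, 0.0, 0.002]
ft_force: [0.1, 0.7, 6.2]
grip_width: 0.0382
grasp_force: 61.5
```

>>> {"op": "apply_moves", "data": {"targets": [[[0, 0, 0.4, 0, -1], [0, 0, 0.8, 0, -1], [0, 0, 0.8, 0, -1], [0, 0.85, 0, 0, -1], [0, 0.85, 0, 0, -1], [0, 0.85, 0, 0, -1], [0, 0.85, 0, 0, -1], [0, 0.85, 0, 0, -1]]]}}

```text
clock: 18.87
eef_pos: [0.5, -0.1753, 0.1119]
tool_rot: [0.654, 0.757, 0.0, -0.0]
ft_force: [0.5, 0.2, -3.6]
grip_width: 0.0378
grasp_force: 61.5
```

>>> {"op": "apply_moves", "data": {"targets": [[[0, 0.85, 0, 0, -1], [0, 0.85, 0, 0, -1], [0, 0, 0, 0, -1], [0, 0, -0.6, 0, -1], [0, 0, -0.6, 0, -1], [0, 0, -0.4, 0, -1], [0, 0, 0, 0, -1], [0, 0, 0, 0, -1]]]}}

```text
clock: 19.53
eef_pos: [0.4995, -0.1086, 0.0472]
tool_rot: [0.653, 0.757, -0.001, -0.001]
ft_force: [-0.8, -0.0, -3.6]
grip_width: 0.0375
grasp_force: 61.5
```

>>> {"op": "apply_moves", "data": {"targets": [[[0, 0, -0.2, 0, -1], [0, 0, -0.11, 0, -1], [0, 0, 0, 0, -1], [0, 0, 0, 0, -1]]]}}

```text
clock: 19.87
eef_pos: [0.5008, -0.1089, 0.0358]
tool_rot: [0.653, 0.757, 0.0, 0.0]
ft_force: [-0.5, 0.2, -3.7]
grip_width: 0.0383
grasp_force: 61.6
```

>>> {"op": "apply_moves", "data": {"targets": [[[0, 0, -0.04, 0, -1], [0, 0, 0, 0, -1], [0, 0, 0, 0, 0.2], [0, 0, 0, 0, 0.3], [0, 0, 0, 0, 0.3], [0, 0, 0, 0, 0.3], [0, 0, 0.4, 0, 0.3], [0, 0, 0.8, 0, 0.3]]]}}

```text
clock: 20.53
eef_pos: [0.4975, -0.1081, 0.0791]
tool_rot: [0.653, 0.757, -0.002, -0.004]
ft_force: [-0.3, -0.2, -1.2]
grip_width: 0.0555
grasp_force: 0.0
```

>>> {"op": "apply_moves", "data": {"targets": [[[0, 0, 0.9, 0, 0.3], [0, 0, 0.9, 0, 0.3], [0, 0, 0.9, 0, 0.3], [0, 0, 0.9, 0, 0.3], [-0.7, -0.5, 0, 0, 0.3], [-0.7, -0.5, 0, 0, 0.3], [-0.7, -0.5, 0, 0, 0.3], [0, 0, 0, 0, 0.3]]]}}

```text
clock: 21.2
eef_pos: [0.4125, -0.1707, 0.2264]
tool_rot: [0.655, 0.756, -0.001, -0.0]
ft_force: [-0.1, 0.2, -0.8]
grip_width: 0.0556
grasp_force: 0.0
```

```bash
python3 - <<'E'
from h import *
im,dp,o=snap('top'); P=cloud('top',dp)
near(P,dp,.5,-.109,.05,.05,.08); near(P,dp,.612,-.093,.05,.018,.035); near(P,dp,.47,.111,.05,.018,.035); near(P,dp,.47,.111,.05,.085,.12)
w,_,_=snap('wrist'); s,_,_=snap('scene')
a=cv2.resize(im[155:250,245:370],(400,304),interpolation=2); b=cv2.resize(s[185:285,240:375],(400,304),interpolation=2)
cv2.imwrite('pics/f.png',np.hstack([a,b]))
E
```

```text
49 ((501.5249938964844, -108.72134399414062), (24.285648345947266, 24.274707794189453), 42.85424041748047) 0.0620947203202622 0.06922607363271127
246 ((614.394775390625, -93.23101043701172), (54.125186920166016, 84.19005584716797), 7.411730766296387) 0.025040938133950696 0.03469384987339641
202 ((472.4834289550781, 109.04307556152344), (56.162811279296875, 72.15491485595703), 7.358940124511719) 0.022820958270628466 0.03494781322276452
48 ((468.9070129394531, 110.47764587402344), (20.222293853759766, 23.295536041259766), 88.46112060546875) 0.09729748264806615 0.10696412280631584
```

View pics/f.png

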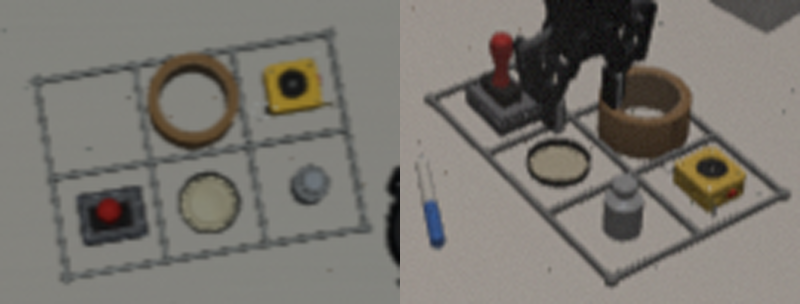

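The final views show everything in place: pad with the stamp upright at (110,212), lid at (208,202), weight at (310,183), measure at (292,85) and roll at (193,100). All are inside their bays, released and level. I'm handing the job in.

```bash
python3 -c "
from h import *
print(order.job_done())"
```

```text
the job is handed in; nothing more can be done
None
```

The kit is laid out and handed in at about 21 s on the robot's clock: the stamp stands on the pad left of the lid, the weight is right of the lid, and the tape measure is right of the tape roll, with every position checked in the final camera views (no verdict was returned).

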